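Pour the springs from the notched tray into the bin

TASK

Carry the notched tray of springs level by its bail to the pouring stand and put it down flat inside the yellow V rails, notch over the green bin, and let go. Then take it again by the red tab and lift that end, tipping the tray about its notch corner until all three springs have run out into the bin; do not handle the springs themselves. Lower the tray flat on the stand again and let go, leaving the other things on the bench where they are.

Things in the scene. Friction and masses are not known exactly. Their poses are not given: they have to be found in the camera images.
- tray: Loose aluminium tray, 104 mm square, white slick liner, 0.34 kg, at first on a fixed plywood board on the front disc stack (board top at world z = 85). Origin: centre of its underside; +x points along a diagonal to the red tab, -x to the notch corner, z up. Floor 5 mm thick, walls 3 mm, their tops at z = 24; all four corners lie 73.5 mm from the origin, along x and y
- tray_lip (a point): Tip of the notch corner, at the underside: tray frame (-73.5, 0, 0) mm, axes as the tray's. Both walls stop 38 mm short of this corner (notch 50 mm wide); the floor runs on to the point. Springs begin to slide at a slope of 0.2 to 0.3 rad; 0.5 to 0.6 rad empties the tray in a second or two
- tray_bail (a point): Middle of the fixed steel bail (carrying handle), tray frame (0, 0, 62) mm: a flat bar 8 mm thick (along tray x), 12 mm high, 146 mm long (along tray y), bridging the tray between two corners; the centre of mass lies about below it. Grip it from above at its middle, fingers closing along tray x
- tray_tab (a point): Grip point of the fixed red tab, tray frame (97.5, 0, 26) mm: the tab is 12 mm thick (along tray y), 18 mm high, and sticks out at the +x corner over x = 67 to 117 mm. Grip it from above, fingers closing along tray y
- stand: Fixed pouring stand. Origin on the bench (z = 0) below the front edge of its steel table; +x points from the bin to the table, z up. Table: x = 0 to 86 mm, 150 mm wide (y), top at z = 180. The tray is home with its origin at (43.5, 0, 180) mm and its axes along the stand's. Two yellow rails, 5 mm high, form a V round its notch-side edges with 5 mm to spare
- stand_edge (a point): Middle of the table's front edge, stand frame (0, 0, 180) mm, axes as the stand's. The tray, at home, pivots on this edge (which runs along stand y) when its tab end is lifted
- lip_home (a point): Where the tip of the tray's notch corner lies when the tray is home: stand frame (-30, 0, 180) mm; axes as the stand's
- bin_floor (a point): Centre of the inner floor of the green bin fixed to the stand: stand frame (-58, 0, 94) mm. Bin outside: x = -120 to 4, y = -56 to 56 mm, walls 4 mm; rims at z = 148 (back), 166 (sides), 190 (front)
- spring_a: Loose green and blue damper spring, 22 mm across, 25 mm high, 45 g, stands in the tray; origin at the centre of its foot
- spring_b: As spring_a
- spring_c: As spring_a
- oil_can: Bystander: squeeze oiler with a red spout, 47 mm across, 140 mm high; origin at its foot
- tin_cup: Bystander: small grey metal cup, 56 mm across, 35 mm high; origin at its foot
- hex_key: Bystander: steel hex key lying flat, 34 x 89 x 8 mm; origin at its centre underneath

How it is judged:
By the outcome, as a careful person would: the job done as asked, in the order asked, and still so for the second after the job is handed in, with the robot touching nothing.
It also fails if it takes over 64 s, if anything falls off the work surface, if the arm or the gripper's body presses on something with over 40 N, if the wrist force passes 120 N, or if a joint passes its speed limit or range.

ROBOT

A 6-joint arm with a two-finger parallel gripper is mounted at the origin on a cart in front of the work surface, level with it; the furniture and walls round the work are solid. World frame = base frame: x ahead of the robot, y to its left, z up, the work surface at z = 0. Lengths are in m, angles in degrees, forces in N, time in s.
With the tool pointing down it reaches from about 0.3 to 0.75 m from the base axis. Payload 8.5 kg.
Tool frame: the origin (TCP) lies on the centre line of the jaws, within the pads' length; the fingertips stand 11 mm ahead of it and the grasp point (between the pads) lies 8 mm behind it; z points along the fingers, y is the line along which they close (so a half turn about z gives the same grasp; the last joint's range is limited). The gripper opens to 85 mm and grips with 20 to 120 N. Pads are 22 mm wide; open, the fingers measure 114 mm over their backs; the gripper's body (76 mm by 85 mm) begins 54 mm behind the grasp point. The pads swing forward as they close: fully open they stand 13 mm farther back than shut.
Start: joints at [-80.174, 21.807, 74.336, -0, 83.858, -12.336], TCP at [0.207, -0.509, 0.242] pointing down, gripper open.
Joint ranges: [-178.18, 178.18], [-50.72, 133.34], [12.68, 142.11], [-81.47, 261.47], [9.98, 163.14], [-165.26, 165.26]. Speed limits (degrees/s): [136.94, 136.94, 180, 180, 180, 180].

INTERFACE

Orientations are given as a 3x3 rotation matrix whose columns are the frame's x, y, z axes.
In Python, from rig import env gives the robot as it stands.
- The arm moves only by the shell command python3 nudge.py 'ROWS' [FORCE]. ROWS is a JSON object whose key "moves" holds a list of rows, 1 to 10 of them, each of 5 numbers: dx, dy, dz in shares of the most that a row can go, 1 being 50 mm, then a turn about the tool's z in units of 5 degrees, then the finger opening in m; each row shifts and turns the commanded pose from where the row before left it, along the tool's axes as they then stand; what a row does not reach is not made up. A row lasts 1/10 s, in which the tool goes at most 0.05 m and 8.59 degrees, less where a joint would pass 70% of its speed; a pose out of reach is approached as far as the arm can. The fingers move at their own pace and stop on an object; FORCE is the grip in N (left out, the last holds). Time passes only in rows, so rows that do not move let the fingers close. It prints the time, the measured TCP pose, the force, the opening and the grip force at its end. Input that does not fit is refused with a message, and nothing moves.
- env.observe(): the state, without advancing time (a new reading comes with each control period).
- env.get_image(name): name is "scene" or "top" or "wrist"; returns a dict with "pixels" (400x640x3 uint8, red, green, blue), "K" (3x3 intrinsics, pixels), "extrinsics" (4x4, takes a point from world to camera coordinates). Camera axes: x right, y down, z forward; pixel columns grow to the right and rows downward; lengths in m; the calibration is good to about 2 mm. A picture is of the moment at which its call begins. There is no depth.
- env.close_job(): hands the job in; it is judged then, once.
The state is a dict: "time_s": time; "q": joint angles; "qvel": joint speeds; "joint_efforts": joint torques, N m; "position": TCP position; "tool_rot": TCP orientation; "ft_force": force on the tool from outside, world axes, zero at the start; "wrist_torque": the same for the moment, N m; "grip_width": finger opening in m; "gripper_force": force on a finger pad.
Only numpy, scipy, OpenCV 4.12 (cv2) and the standard library are available. Lean on these libraries where they do the work, as an engineer would, in place of code of your own. Each camera call takes 0.05 s, during which the arm holds its last target. There are 200 camera calls.

## Working session

There is one attempt and no reset: what is moved stays moved. The work goes in short steps, Python scripts to look and compute and a shell command to move; the robot and the scene stay as the last step left them, time stands still between calls to the robot, and variables do not carry over. Pictures are saved under pics/ and viewed, at most 10 in all, crops included, and the job is handed in when it is done.

```bash
ls; mkdir -p pics; python3 - <<'E'
from rig import env
import cv2
for n in("scene","top"):
    d=env.get_image(n); cv2.imwrite(f"pics/{n}0.png",d["pixels"][:,:,::-1]); print(n,d["K"],d["extrinsics"])
o=env.observe(); print(o)
E
```

```text
nudge.py
pics
rig.py
scene [[374.54475744   0.         318.15795598]
 [  0.         374.54475744 197.87199772]
 [  0.           0.           1.        ]] [[-0.62746981 -0.77849138 -0.01525825  0.18954844]
 [-0.44972856  0.37834222 -0.8090744   0.36233942]
 [ 0.63563028 -0.50080769 -0.58750813  0.55933578]
 [ 0.          0.          0.          1.        ]]
top [[361.4595264    0.         318.96832414]
 [  0.         361.4595264  198.68348669]
 [  0.           0.           1.        ]] [[ 0.02900269 -0.99940992 -0.01840282 -0.11110409]
 [-0.99794563 -0.02789822 -0.05767328  0.46704344]
 [ 0.05712585  0.02003769 -0.99816588  0.96395801]
 [ 0.          0.          0.          1.        ]]
{'time_s': 0.1, 'q': array([-8.01742241e+01,  2.18389951e+01,  7.43776675e+01, -1.13228826e-04,
        8.38575372e+01, -1.23389638e+01]), 'qvel': array([ 0.00042685, -0.05536451, -0.09755336,  0.03208977,  0.03138763,
        0.05809566]), 'joint_efforts': array([ 3.75345990e-03, -4.49225342e+01, -2.31655133e+01, -1.74514130e-04,
        3.69113041e-03, -3.16035130e-05]), 'position': array([ 0.20742762, -0.5091355 ,  0.24177217]), 'tool_rot': array([[ 9.26102886e-01,  3.77270983e-01, -2.22936530e-04],
       [ 3.77270949e-01, -9.26102048e-01,  1.27569817e-03],
       [ 2.74821924e-04, -1.26553523e-03, -9.99999161e-01]]), 'ft_force': array([-0.22124378,  0.44356023,  0.14255521]), 'wrist_torque': array([ 0.01420081, -0.00879861,  0.02677165]), 'gripper_force': 0.0, 'grip_width': 0.08556515369814945}
```
View pics/scene0.png

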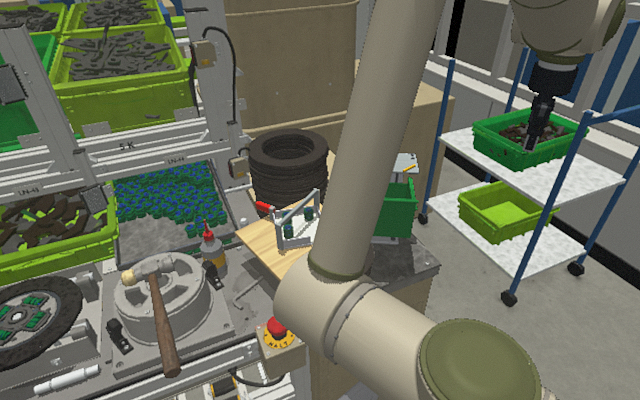

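View pics/top0.png

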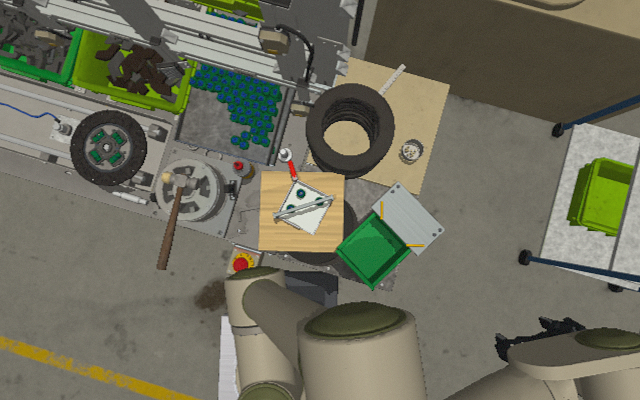

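The top view shows the tray at about (303,205), its bail from (275,217) to (331,197), the tab at (293,170), the table at (410,215) and the bin at (373,247). The scene view shows the tray at about (295,225). I'll enlarge both for detail.

```bash
python3 - <<'E'
import cv2,numpy as np
from rig import env
a=cv2.imread("pics/scene0.png")[170:290,220:460]; b=cv2.imread("pics/top0.png")[135:295,225:455]
w=cv2.imwrite
w("pics/c1.png",np.vstack([cv2.resize(a,(500,250),interpolation=2),cv2.resize(b,(500,348),interpolation=2)]))
d=env.get_image("wrist"); cv2.imwrite("pics/w0.png",d["pixels"][:,:,::-1]); print(d["K"],d["extrinsics"])
E
```

```text
[[311.26164753   0.         320.96458077]
 [  0.         311.26164753 196.09430676]
 [  0.           0.           1.        ]] [[ 0.37747776 -0.92601722 -0.00162777 -0.55013291]
 [-0.88021047 -0.3593502   0.30999509 -0.04035734]
 [-0.28764573 -0.11558347 -0.95073676  0.38170354]
 [ 0.          0.          0.          1.        ]]
```

View pics/c1.png

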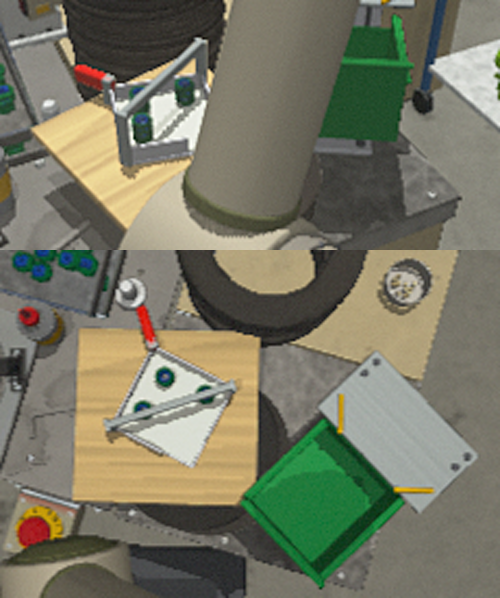

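View pics/w0.png

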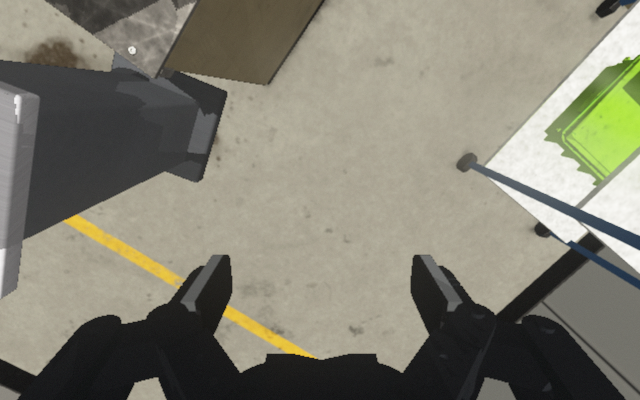

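The crops show the bail ends in the top image at about (275.6,215.5) and (333.5,197.1). The table corners are at about (398,182), (445,229), (416,255) and (372,208), with yellow rails. The wrist camera sees only floor at the moment. Next I'll compute world points.

```bash
cat > h.py <<'E'
import numpy as np,cv2
def ray(d,p):
    E=np.asarray(d["extrinsics"]);R=E[:3,:3];t=E[:3,3]
    return -R.T@t, R.T@np.linalg.inv(d["K"])@np.array([p[0],p[1],1.])
def plane(d,p,z):
    c,v=ray(d,p); return c+v*(z-c[2])/v[2]
def tri(obs):
    A=np.zeros((3,3));b=np.zeros(3)
    for d,p in obs:
        c,v=ray(d,p);v=v/np.linalg.norm(v);P=np.eye(3)-np.outer(v,v);A+=P;b+=P@c
    x=np.linalg.solve(A,b)
    res=[np.linalg.norm(np.cross(x-ray(d,p)[0],ray(d,p)[1]/np.linalg.norm(ray(d,p)[1]))) for d,p in obs]
    return x,res
def proj(d,x):
    E=np.asarray(d["extrinsics"]); c=E[:3,:3]@x+E[:3,3]; u=d["K"]@c; return u[:2]/u[2]
def blobs(d,lo,hi,amin=15):
    h=cv2.cvtColor(d["pixels"],cv2.COLOR_RGB2HSV); m=cv2.inRange(h,lo,hi)
    n,l,s,c=cv2.connectedComponentsWithStats(m)
    return m,l,[(i,s[i][4],c[i],s[i][:4]) for i in range(1,n) if s[i][4]>=amin]
E
python3 - <<'E'
from h import *
from rig import env
np.set_printoptions(precision=4,suppress=True)
t=env.get_image("top");s=env.get_image("scene")
e=[plane(t,p,.15) for p in [(275.6,215.5),(333.5,197.1)]]
print("bail",e,np.mean(e,0),np.linalg.norm(e[0]-e[1]))
print("tri",tri([(t,(275.6,215.5)),(s,(278,221))]),tri([(t,(333.5,197.1)),(s,(317.5,190.2))]))
c=[plane(t,p,.18) for p in [(398.4,181.9),(444.9,229.3),(415.9,255.5),(372,208)]]
print("table",c,[np.linalg.norm(c[i]-c[i-1]) for i in range(4)])
for n,d in(("t",t),("s",s)):
    for nm,lo,hi in(("yel",(20,150,120),(32,255,255)),("red",(0,170,110),(6,255,255))):
        print(n,nm,[(b[1],b[2],b[3]) for b in blobs(d,lo,hi)[2]])
E
```

```text
bail [array([ 0.4203, -0.0011,  0.15  ]), array([ 0.4668, -0.1341,  0.15  ])] [ 0.4435 -0.0676  0.15  ] 0.14088591155773955
tri (array([ 0.4214, -0.0005,  0.1572]), [np.float64(0.0019478973848907647), np.float64(0.001947897384890654)]) (array([ 0.467 , -0.1341,  0.1467]), [np.float64(0.00011048935655190731), np.float64(0.00011048935655185688)])
table [array([ 0.5029, -0.2774,  0.18  ]), array([ 0.4004, -0.3816,  0.18  ]), array([ 0.3409, -0.3185,  0.18  ]), array([ 0.443 , -0.2198,  0.18  ])] [np.float64(0.08315749325351583), np.float64(0.1461363276243389), np.float64(0.08667549080586631), np.float64(0.1419747775342288)]
t yel [(np.int32(36), array([381.3889, 209.9444]), array([380, 201,   3,  18], dtype=int32)), (np.int32(40), array([414.5, 245. ]), array([406, 244,  18,   3], dtype=int32)), (np.int32(127), array([245.3465, 258.5906]), array([232, 253,  22,  15], dtype=int32)), (np.int32(665), array([ 33.0496, 352.6075]), array([  0, 337,  72,  33], dtype=int32)), (np.int32(253), array([ 96.9763, 373.1937]), array([ 79, 366,  33,  17], dtype=int32)), (np.int32(798), array([149.5539,
[... 333 characters left out ...]
p.int32(24), array([408.625 , 167.5417]), array([403, 164,  12,   8], dtype=int32)), (np.int32(42), array([216.4048, 262.6429]), array([212, 259,   9,   9], dtype=int32)), (np.int32(312), array([278.0064, 339.3141]), array([264, 327,  31,  21], dtype=int32)), (np.int32(16), array([233.8125, 381.25  ]), array([232, 377,   4,  10], dtype=int32)), (np.int32(23), array([212.1739, 389.9565]), array([211, 385,   4,  11], dtype=int32))]
s red [(np.int32(98), array([262.3163, 205.5204]), array([256, 201,  15,  11], dtype=int32)), (np.int32(21), array([207.8571, 234.4762]), array([204, 232,   8,   5], dtype=int32)), (np.int32(160), array([275.025, 325.575]), array([267, 317,  19,  16], dtype=int32))]
```

Careful with the scale: shifts go in shares of 50 mm and turns go in units of 5 degrees. That gives: -0.045 m is -0.9, 0.0385 m is 0.77.

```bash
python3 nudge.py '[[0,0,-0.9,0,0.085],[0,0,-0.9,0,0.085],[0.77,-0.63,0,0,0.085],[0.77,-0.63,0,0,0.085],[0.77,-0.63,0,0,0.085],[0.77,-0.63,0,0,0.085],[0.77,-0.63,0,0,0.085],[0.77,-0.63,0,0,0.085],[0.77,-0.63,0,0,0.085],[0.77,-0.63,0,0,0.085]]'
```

```text
refused: ROWS must be an object with the rows under "moves". Nothing was moved.
```

Wrong form. The message asks for an object with the rows under "moves", so I'll send the same numbers that way.

```bash
python3 nudge.py '{"moves": [[0,0,-0.9,0,0.085],[0,0,-0.9,0,0.085],[0.77,-0.63,0,0,0.085],[0.77,-0.63,0,0,0.085],[0.77,-0.63,0,0,0.085],[0.77,-0.63,0,0,0.085],[0.77,-0.63,0,0,0.085],[0.77,-0.63,0,0,0.085],[0.77,-0.63,0,0,0.085],[0.77,-0.63,0,0,0.085]]}'
python3 - <<'E'
from h import *
from rig import env
d=env.get_image("wrist"); cv2.imwrite("pics/w1.png",d["pixels"][:,:,::-1]); o=env.observe(); print(o["position"],o["tool_rot"][:,1],o["q"])
np.save("w1.npy",d,allow_pickle=True)
E
```

```text
time_s: 1.25
position: [0.3981, -0.1578, 0.3325]
tool_rot: [[0.926, 0.377, 0.0], [0.377, -0.926, -0.0], [0.0, 0.0, -1.0]]
ft_force: [0.9, -0.4, 0.4]
grip_width: 0.0855
gripper_force: 0.0
[ 0.40023925 -0.1519107   0.33267718] [ 0.38304828 -0.92372715 -0.00147335] [-36.8212727    5.96791175  81.13095832   0.17824253  92.89373342
  30.66519867]
```

View pics/w1.png

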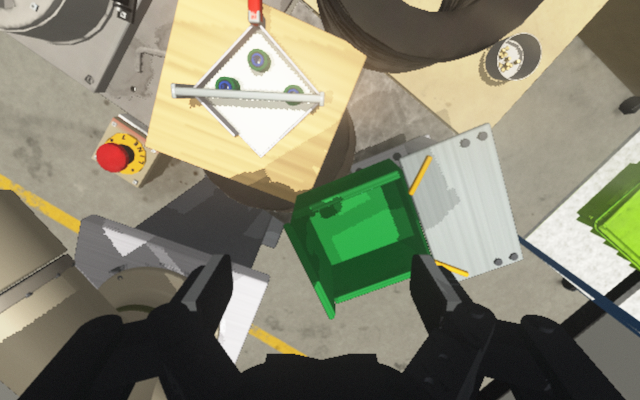

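The wrist view shows the bail from (173,91) to (324,99), the notch corner at about (262,156), the yellow rails near (420,175) and (451,268), and the rear table corners at (490,124) and (521,258).

```bash
python3 - <<'E'
from h import *
from rig import env
np.set_printoptions(precision=4,suppress=True)
w=np.load("w1.npy",allow_pickle=True).item(); t=env.get_image("top"); cv2.imwrite("pics/top1.png",t["pixels"][:,:,::-1])
w2=env.get_image("wrist"); print("shift",np.abs(w2["extrinsics"]-w["extrinsics"]).max()); w=w2
def ycl(d,box):
    m,l,b=blobs(d,(20,150,120),(32,255,255),10); out=[]
    for i,a,c,bb in b:
        if box[0]<c[0]<box[1] and box[2]<c[1]<box[3]:
            pts=np.argwhere(l==i)[:,::-1].astype(float); mu=pts.mean(0);v=np.linalg.svd(pts-mu)[2][0] if 0 else np.linalg.eigh(np.cov(pts.T))[1][:,1]
            s=(pts-mu)@v; lo=mu+v*s.min();hi=mu+v*s.max(); out.append((a,mu,lo,hi))
    return out
T=ycl(t,(360,440,190,260));W=ycl(w,(390,490,140,290))
print(T);print(W)
for a,b in zip(T,W): print("rail",tri([(t,a[1]),(w,b[1])]), [plane(w,b[k],.185) for k in(2,3)],[plane(t,a[k],.185) for k in(2,3)])
# bail: grey bright elongated; ends by eye
for tp,wp in(((275.6,215.5),(173,91)),((333.5,197.1),(324,99))):
    print("bail",tri([(t,tp),(w,wp)]),plane(w,wp,.153),plane(t,tp,.153))
for wp in((490,124),(521,258),(262,156)): print(plane(w,wp,.18),plane(w,wp,.09))
print(proj(t,plane(w,(262,156),.09)))
E
```

```text
shift 0.0072806855786809455
[]
[(np.int32(223), array([421.7444, 178.3139]), array([431.9081, 159.4129]), array([411.5401, 197.2904])), (np.int32(109), array([457.2569, 272.7248]), array([468.1577, 277.6511]), array([442.519 , 266.0643]))]
bail (array([ 0.4226, -0.0023,  0.1699]), [np.float64(0.0029237850959137877), np.float64(0.002923785095913622)]) [0.4223 0.0064 0.153 ] [ 0.4203 -0.0015  0.153 ]
bail (array([ 0.4702, -0.1324,  0.1001]), [np.float64(0.00271474436375053), np.float64(0.0027147443637505113)]) [ 0.4709 -0.129   0.153 ] [ 0.4666 -0.134   0.153 ]
[ 0.5086 -0.2744  0.18  ] [ 0.5197 -0.3214  0.09  ]
[ 0.4049 -0.3766  0.18  ] [ 0.3834 -0.4559  0.09  ]
[ 0.4026 -0.0952  0.18  ] [ 0.3803 -0.0858  0.09  ]
[312.5102 232.938 ]
```

```bash
python3 - <<'E'
from h import *
from rig import env
np.set_printoptions(precision=4,suppress=True)
w=env.get_image("wrist"); t=env.get_image("top"); t["pixels"]=cv2.imread("pics/top0.png")[:,:,::-1].copy()
cv2.imwrite("pics/w2.png",w["pixels"][:,:,::-1]); np.save("w2.npy",w,allow_pickle=True);np.save("t0.npy",t,allow_pickle=True)
def y(d,box):
    m,l,b=blobs(d,(20,150,120),(32,255,255),10); out=[]
    for i,a,c,bb in b:
        if box[0]<c[0]<box[1] and box[2]<c[1]<box[3]:
            p=np.argwhere(l==i)[:,::-1].astype(float); v=np.linalg.eigh(np.cov(p.T))[1][:,1]; s=(p-c)@v
            e=[c+v*s.min(),c+v*s.max()]; out.append((c,*sorted(e,key=lambda q:q[0]+q[1]*.01)))
    return out
T=y(t,(360,440,190,260));W=y(w,(390,490,140,290))
for a,b in zip(T,W):
    print("rail",tri([(t,a[0]),(w,b[0])])); E=[plane(w,b[k],.185) for k in(1,2)]; F=[plane(t,a[k],.185) for k in(1,2)]
    print(E,F,[np.degrees(np.arctan2(*(g[1]-g[0])[1::-1])) for g in(E,F)])
g=cv2.cvtColor(w["pixels"],cv2.COLOR_RGB2GRAY)
cv2.imwrite("pics/c2.png",np.vstack([cv2.resize(w["pixels"][60:180,140:360,::-1],None,fx=2.4,fy=2.4,interpolation=2)[:, :528],cv2.resize(w["pixels"][110:290,380:540,::-1],None,fx=1.65,fy=1.65,interpolation=2).copy() if 0 else cv2.resize(w["pixels"][110:290,380:540,::-1],(528,297),interpolation=2)]))
lsd=cv2.createLineSegmentDetector().detect(g)[0][:,0]
for L in lsd:
    n=np.hypot(L[2]-L[0],L[3]-L[1])
    if n>30 and 150<L[0]<540 and 70<L[1]<290: print(L,n)
E
```

```text
rail (array([ 0.44  , -0.2411,  0.1805]), [np.float64(0.0008715777842375923), np.float64(0.0008715777842375916)])
[array([ 0.4215, -0.2397,  0.185 ]), array([ 0.4603, -0.2399,  0.185 ])] [array([ 0.4212, -0.2399,  0.185 ]), array([ 0.4589, -0.2401,  0.185 ])] [np.float64(-0.18803448465083863), np.float64(-0.26558932339564767)]
rail (array([ 0.366 , -0.3145,  0.1879]), [np.float64(0.002116049056069032), np.float64(0.0021160490560691637)])
[array([ 0.3674, -0.2961,  0.185 ]), array([ 0.3658, -0.3351,  0.185 ])] [array([ 0.3651, -0.2953,  0.185 ]), array([ 0.3632, -0.3326,  0.185 ])] [np.float64(-92.34660234533831), np.float64(-92.85974968295488)]
[230.5304 256.8099 232.5789 293.1558] 36.403595
[517.1553 235.7195 601.6701 296.676 ] 104.20386
[156.3535 149.4662 293.2869 202.7087] 146.92006
[311.9375 188.1511 345.6236 107.3958] 87.4995
[455.1176 277.8834 473.2449 302.0995] 30.249287
[521.6536 258.486  489.6513 128.0572] 134.29753
[490.6628 129.4099 610.7839  -0.3848] 176.84955
[197.1227  85.8593 252.9713  26.7977] 81.28551
[408.8013 287.0757 411.961  256.7537] 30.486204
[235.5092 134.4866
[... 1041 characters left out ...]
5.9589 380.1867 186.5744] 52.661407
[211.9055 254.2881 133.6041 226.762 ] 82.998764
[203.8239 266.4987 180.7381 300.3058] 40.937466
[239.346   96.0219 275.6759  98.6797] 36.427
[243.1494  88.9304 280.6736  90.9885] 37.58063
[308.9669 217.7367 330.283  263.9562] 50.898144
[405.5734 142.9968 352.5951 164.3076] 57.103916
[284.4204 133.0333 308.0633 111.8063] 31.773783
[522.5325 236.2455 614.5837 149.5967] 126.41773
[406.9024 279.4534 341.5844 302.2939] 69.19632
[275.669   93.5541 243.1284  91.8106] 32.587204
[312.8387  84.6178 269.2522  33.2292] 67.38381
[339.4252 214.4708 369.1286 198.9048] 33.53492
[384.2923 209.2144 334.0848 235.0612] 56.469963
[270.785  170.2264 300.5114 182.1582] 32.031586
```

View pics/c2.png

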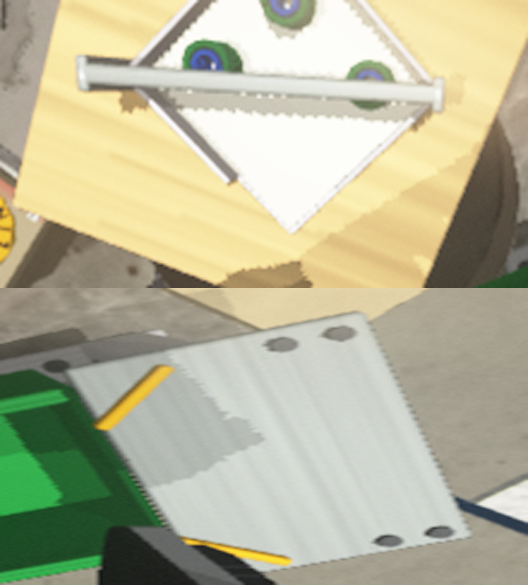

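The crop shows the bail ends at wrist pixels (174.6,90) and (323.3,99.2), and the notch tip at (261.7,156.7). The table's rear edge runs from (521.7,258.5) to (489.7,128).

```bash
python3 - <<'E'
from h import *
np.set_printoptions(precision=4,suppress=True)
w=np.load("w2.npy",allow_pickle=True).item();t=np.load("t0.npy",allow_pickle=True).item()
B=[tri([(t,a),(w,b)]) for a,b in(((275.6,215.5),(174.6,90)),((333.5,197.1),(323.3,99.2)))]
print("bail tri",B)
e=[plane(w,p,.15) for p in((174.6,90),(323.3,99.2))]; f=[plane(t,p,.15) for p in((275.6,215.5),(333.5,197.1))]
for g in(e,f): print(np.mean(g,0),np.degrees(np.arctan2(*(g[0]-g[1])[1::-1]))-90,np.linalg.norm(g[0]-g[1]))
n=plane(w,(261.7,156.7),.088); print("tip w",n,"tip t",plane(t,(314,234.3),.088))
tab=blobs(t,(0,170,110),(6,255,255))[2]; tc=[b[2] for b in tab if abs(b[2][0]-291)<4][0]; print("tab",plane(t,tc,.111), np.degrees(np.arctan2(*(plane(t,tc,.111)-n)[1::-1])))
# table
r=[plane(w,p,.18) for p in((489.65,126),(521.7,259.5),(402,158.7))]
print("table w",r,np.linalg.norm(r[0]-r[1]),np.linalg.norm(r[0]-r[2]),"yaw",np.degrees(np.arctan2(*(r[0]-r[1])[1::-1]))-90)
for c,q in(("tab tri",0),): pass
rt=[plane(t,p,.18) for p in((398.4,181.9),(444.9,229.3))]; print("t rear mid",np.mean(rt,0),"w",np.mean(r[:2],0))
a=np.radians(-46); print("home from rear", np.mean([np.mean(rt,0),np.mean(r[:2],0)],0)[:2]-.0425*np.array([np.cos(a),np.sin(a)]))
E
```

```text
bail tri [(array([ 0.4222, -0.0011,  0.1586]), [np.float64(0.00232585460771105), np.float64(0.002325854607711034)]), (array([ 0.4691, -0.1332,  0.1161]), [np.float64(0.0016041423395245255), np.float64(0.001604142339524491)])]
[ 0.4462 -0.0637  0.15  ] 19.110344983359155 0.14281464432595864
[ 0.4435 -0.0676  0.15  ] 19.261416177540937 0.14088591155773955
tip w [ 0.3781 -0.0881  0.088 ] tip t [ 0.377  -0.0895  0.088 ]
tab [ 0.5368 -0.0306  0.111 ] 19.903826623019253
table w [array([ 0.5058, -0.2777,  0.18  ]), array([ 0.4024, -0.3808,  0.18  ]), array([ 0.4492, -0.2186,  0.18  ])] 0.14608753989734233 0.08186641788026465 yaw -45.0678286790061
t rear mid [ 0.4517 -0.3295  0.18  ] w [ 0.4541 -0.3293  0.18  ]
home from rear [ 0.4234 -0.2988]
```

To row units: 0.037 m is 0.74, -0.032 m is -0.64, -8.5 degrees is -1.7.

```bash
python3 nudge.py '{"moves": [[0.74,-0.64,0,0,0.085],[0.74,-0.64,0,0,0.085],[0,0,0,-1.7,0.085],[0,0,0,-1.7,0.085],[0,0,0,-1.7,0.085],[0,0,0,-1.7,0.085],[0,0,0,-1.7,0.085],[0,0,0,-1.7,0.085],[0,0,0,-1.7,0.085],[0,0,0,-1.7,0.085]]}'
python3 nudge.py '{"moves": [[0,0,0.5,-1.7,0.085],[0,0,0.5,-1.7,0.085],[0,0,0.5,0,0.085],[0,0,0,0,0.085],[0,0,0,0,0.085]]}'
cat > bail.py <<'E'
from h import *
from rig import env
import sys
np.set_printoptions(precision=4,suppress=True)
d=env.get_image("wrist"); o=env.observe(); cv2.imwrite(f"pics/{sys.argv[1]}.png",d["pixels"][:,:,::-1]); np.save(sys.argv[1]+".npy",d,allow_pickle=True)
R=o["tool_rot"]; print(o["time_s"],o["position"],"yaw",np.degrees(np.arctan2(R[1,1],R[0,1])),"q6",o["q"][5])
E
python3 bail.py w3
```

```text
time_s: 2.5
position: [0.4418, -0.0745, 0.3322]
tool_rot: [[-0.006, 1.0, -0.0], [1.0, 0.006, -0.0], [-0.0, -0.0, -1.0]]
ft_force: [-0.6, -0.2, 1.2]
grip_width: 0.0845
gripper_force: 0.0
time_s: 3.0
position: [0.4421, -0.0738, 0.2579]
tool_rot: [[-0.293, 0.956, 0.0], [0.956, 0.293, -0.0], [-0.0, 0.0, -1.0]]
ft_force: [-0.4, -0.4, 0.5]
grip_width: 0.085
gripper_force: 0.0
3.05 [ 0.4424 -0.0737  0.2585] yaw 17.0479309064203 q6 -41.68944438904759
```

View pics/w3.png

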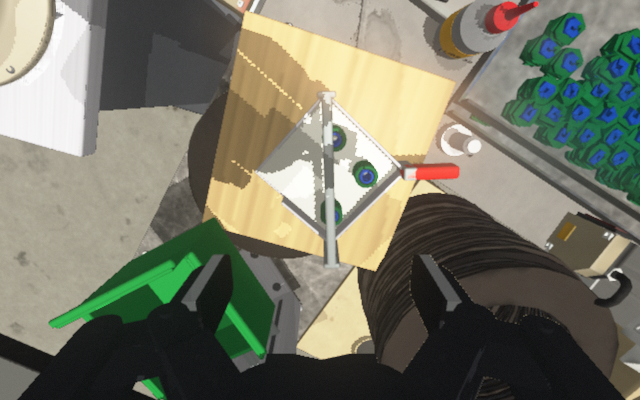

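The wrist view shows the bail from (327,95) to (332,264), nearly vertical, the notch tip at (257,172) and the red tab on the right at (430,172).

```bash
python3 - <<'E'
from h import *
np.set_printoptions(precision=4,suppress=True)
w2=np.load("w2.npy",allow_pickle=True).item();t=np.load("t0.npy",allow_pickle=True).item();w=np.load("w3.npy",allow_pickle=True).item()
A=[(275.6,215.5),(333.5,197.1)];B=[(174.6,90),(323.3,99.2)];C=[(327,95),(332,264)]
for a,b,c in zip(A,B,C): print(tri([(t,a),(w2,b),(w,c)]),tri([(t,a),(w,c)])[0])
e=[plane(w,c,.15) for c in C]; print(np.mean(e,0),np.degrees(np.arctan2(*(e[0]-e[1])[1::-1]))-90,np.linalg.norm(e[0]-e[1]))
n=[plane(w,(256,172),.088),plane(w2,(261.7,156.7),.088)]; print("tip",n,tri([(w,(256,172)),(w2,(261.7,156.7))]))
m,l,b=blobs(w,(0,170,110),(6,255,255)); 
for x in b: print(x[1],x[2],plane(w,x[2],.115))
c=[b_ for b_ in blobs(t,(0,170,110),(6,255,255))[2] if abs(b_[2][0]-291)<4][0][2]
k=[x for x in b if abs(x[2][0]-430)<25 and abs(x[2][1]-172)<15][0][2]; print("tab",tri([(t,c),(w,k)]))
E
```

```text
(array([0.4225, 0.0012, 0.1528]), [np.float64(0.003498990520622588), np.float64(0.0014979894139442074), np.float64(0.00202827410878967)]) [0.4224 0.0027 0.1238]
(array([ 0.4691, -0.1325,  0.1466]), [np.float64(0.0027152286390873803), np.float64(0.0013280797334961874), np.float64(0.0017436297095520374)]) [ 0.4691 -0.1336  0.1448]
[ 0.447  -0.0638  0.15  ] 19.156629491023565 0.14083735522306504
tip [array([ 0.3791, -0.0875,  0.088 ]), array([ 0.3781, -0.0881,  0.088 ])] (array([ 0.3785, -0.0879,  0.0872]), [np.float64(0.0005755972237775562), np.float64(0.000575597223777652)])
340 [504.1382  16.3794] [0.5398 0.0995 0.115 ]
17 [534.8235   3.5882] [0.5585 0.1144 0.115 ]
497 [436.6177 172.505 ] [ 0.5398 -0.0319  0.115 ]
tab (array([ 0.5354, -0.0313,  0.124 ]), [np.float64(0.0007346538653723027), np.float64(0.0007346538653722727)])
```

To row units: 0.04 m is 0.8, 0.0072 m is 0.144, -2.1 degrees is -0.42.

```bash
python3 nudge.py '{"moves": [[0.16,0.144,0,-0.42,0.085],[0,0,0.8,0,0.085],[0,0,0.8,0,0.085],[0,0,0.5,0,0.085],[0,0,0.29,0,0.085],[0,0,0,0,0.085],[0,0,0,0,0.085]]}' 60
python3 bail.py w4
```

```text
time_s: 3.75
position: [0.4473, -0.0628, 0.1388]
tool_rot: [[-0.331, 0.944, 0.002], [0.944, 0.331, -0.001], [-0.001, 0.001, -1.0]]
ft_force: [0.5, -0.1, 0.2]
grip_width: 0.0852
gripper_force: 0.0
3.8 [ 0.4474 -0.0629  0.1391] yaw 19.308124133238238 q6 -42.385076654668495
```

View pics/w4.png

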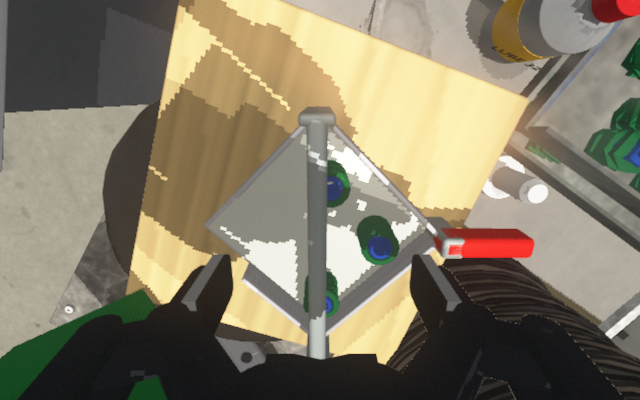

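The bail (column 317) is centred between the pads (320). I'll close on it and lift gently.

```bash
python3 nudge.py '{"moves": [[0,0,0,0,0],[0,0,0,0,0],[0,0,0,0,0],[0,0,0,0,0],[0,0,0,0,0],[0,0,0,0,0],[0,0,0,0,0],[0,0,0,0,0]]}' 80
python3 nudge.py '{"moves": [[0,0,-0.06,0,0],[0,0,-0.12,0,0],[0,0,-0.2,0,0],[0,0,-0.3,0,0],[0,0,-0.4,0,0],[0,0,-0.4,0,0],[0,0,-0.4,0,0],[0,0,-0.4,0,0],[0,0,-0.28,0,0],[0,0,-0.12,0,0]]}'
python3 bail.py w5
```

```text
time_s: 4.6
position: [0.4465, -0.0629, 0.1381]
tool_rot: [[-0.33, 0.944, 0.0], [0.944, 0.33, -0.0], [-0.0, -0.0, -1.0]]
ft_force: [-1.9, 0.0, 5.8]
grip_width: 0.0065
gripper_force: 78.6
time_s: 5.6
position: [0.4467, -0.0629, 0.2735]
tool_rot: [[-0.33, 0.944, 0.002], [0.944, 0.33, -0.001], [-0.002, 0.002, -1.0]]
ft_force: [-0.2, -0.2, -5.0]
grip_width: 0.0065
gripper_force: 78.1
5.65 [ 0.4468 -0.0629  0.2735] yaw 19.267103863437278 q6 -42.37416871558195
```

```bash
python3 - <<'E'
from h import *
from rig import env
np.set_printoptions(precision=4,suppress=True)
t=np.load("t0.npy",allow_pickle=True).item();s=env.get_image("scene")
print(tri([(t,(350,129)),(s,(288,151))]))
for z in(.15,.2,.25): print(z,[plane(t,p,z)[:2] for p in((306,125),(394,130),(350,85),(350,176))])
w=env.get_image("wrist"); cv2.imwrite("pics/w5.png",w["pixels"][:,:,::-1])
E
```

```text
(array([ 0.6235, -0.1665,  0.1687]), [np.float64(0.0010401564678801133), np.float64(0.001040156467880194)])
0.15 [array([ 0.6346, -0.065 ]), array([ 0.6277, -0.2712]), array([ 0.7327, -0.1659]), array([ 0.517 , -0.1711])]
0.2 [array([ 0.6215, -0.0682]), array([ 0.615, -0.262]), array([ 0.7137, -0.163 ]), array([ 0.5108, -0.1679])]
0.25 [array([ 0.6083, -0.0713]), array([ 0.6022, -0.2528]), array([ 0.6947, -0.1601]), array([ 0.5047, -0.1647])]
```

View pics/w5.png

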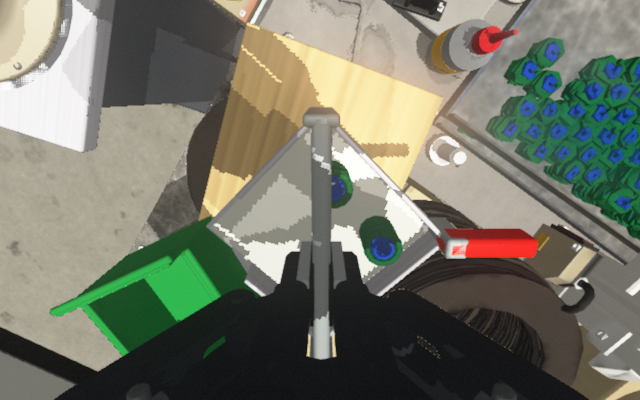

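The tyre top is at about 0.17 and the tray's underside at 0.22, so the path is clear. The springs are still standing. Carry across.

To row units: -0.0218 m is -0.436, -0.0195 m is -0.39.

```bash
python3 nudge.py '{"moves": [[-0.108,-0.05,-0.04,0,0],[-0.218,-0.1,-0.06,0,0],[-0.326,-0.15,-0.06,0,0],[-0.436,-0.2,-0.04,0,0],[-0.436,-0.2,0,0,0],[-0.436,-0.2,0,0,0],[-0.436,-0.2,0,0,0],[-0.436,-0.2,0,0,0],[-0.436,-0.2,0,0,0],[-0.39,-0.18,0,0,0]]}'
python3 nudge.py '{"moves": [[-0.32,-0.15,0,0,0],[-0.21,-0.1,0,0,0],[-0.1,-0.05,0,0.4,0],[0,0,0,0.8,0],[0,0,0,1.2,0],[0,0,0,1.4,0],[0,0,0,1.4,0],[0,0,0,1.4,0],[0,0,0,1.4,0],[0,0,0,1.4,0]]}'
python3 nudge.py '{"moves": [[0,0,0,1.2,0],[0,0,0,1.2,0],[0,0,0,0.8,0],[0,0,0,0.46,0],[0,0,0,0,0],[0,0,0,0,0]]}'
python3 bail.py w6
```

```text
time_s: 6.75
position: [0.4269, -0.2653, 0.2815]
tool_rot: [[-0.329, 0.944, -0.001], [0.944, 0.329, 0.0], [0.001, -0.001, -1.0]]
ft_force: [1.0, -0.1, -4.7]
grip_width: 0.0064
gripper_force: 78.1
time_s: 7.75
position: [0.4239, -0.2973, 0.2819]
tool_rot: [[0.471, 0.882, -0.0], [0.882, -0.471, 0.0], [0.0, -0.0, -1.0]]
ft_force: [-0.5, -0.3, -5.4]
grip_width: 0.0061
gripper_force: 78.1
time_s: 8.35
position: [0.4239, -0.2976, 0.2819]
tool_rot: [[0.719, 0.695, 0.0], [0.695, -0.719, 0.0], [0.0, -0.0, -1.0]]
ft_force: [0.4, -0.0, -5.3]
grip_width: 0.0065
gripper_force: 78.1
8.4 [ 0.4239 -0.2977  0.2819] yaw -45.990732818255445 q6 -2.199614085558399
```

```bash
python3 - <<'E'
from h import *
from rig import env
np.set_printoptions(precision=4,suppress=True)
# w5 saved npy: taken at TCP (.4468,-.0629,.2735) yaw 19.27
w=np.load("w5.npy",allow_pickle=True).item()
print("tip",plane(w,(211.5,231),.223)-[.4468,-.0629,0])
a=np.radians(19.27);print("expected tip",-.0735*np.cos(a),-.0735*np.sin(a))
m,l,b=blobs(w,(0,170,110),(6,255,255))
def red(w,z,pos,yaw):
    m,l,b=blobs(w,(0,170,110),(6,255,255),200)
    for x in b:
        p=np.argwhere(l==x[0])[:,::-1].astype(np.float32)
        if 150<x[2][1]: 
            P=plane(w,x[2],z)-pos; c,s=np.cos(yaw),np.sin(yaw); print(x[1],x[2],x[3],"in tray frame",c*P[0]+s*P[1],-s*P[0]+c*P[1])
red(w,.2735-.0535+.03,np.array([.4468,-.0629,0]),a)
v=np.load("w6.npy",allow_pickle=True).item(); red(v,.2819-.0535+.03,np.array([.4239,-.2977,0]),np.radians(-46))
# yellow rails in w6, and in scene
for n,d in(("w6",v),("top",env.get_image("top")),("scene",env.get_image("scene"))):
    print(n,[(b[1],b[2],b[3]) for b in blobs(d,(20,150,120),(32,255,255),8)[2] if b[2][0]>300])
E
```

```text
tip [-0.0644 -0.0272  0.223 ]
expected tip -0.06938208011623671 -0.024256482818910675
1951 [499.2158 243.3511] [458 229  80  29] in tray frame 0.09962660190413293 0.00028836183666862414
1896 [498.8054 242.7616] [459 229  79  28] in tray frame 0.09943594654731402 0.0017431593085866018
w6 []
top [(np.int32(29), array([381.2759, 210.4138]), array([380, 202,   3,  17], dtype=int32))]
scene [(np.int32(27), array([361.7407, 165.6667]), array([356, 162,  12,   8], dtype=int32)), (np.int32(23), array([408.6522, 167.9565]), array([403, 165,  12,   7], dtype=int32))]
```

```bash
python3 - <<'E'
from h import *
from rig import env
np.set_printoptions(precision=4,suppress=True)
t=np.load("t0.npy",allow_pickle=True).item();w=np.load("w2.npy",allow_pickle=True).item();s=env.get_image("scene")
for tp,sp in(((381.4,209.9),(361.7,165.7)),((414.5,245),(408.65,167.9))):
    print(plane(s,sp,.185),plane(t,tp,.185),tri([(t,tp),(s,sp)]))
W=[b[2] for b in blobs(w,(20,150,120),(32,255,255),20)[2] if b[2][0]>390]
print([plane(w,x,.185) for x in W])
E
```

```text
[ 0.435  -0.2371  0.185 ] [ 0.4392 -0.24    0.185 ] (array([ 0.439 , -0.2408,  0.1817]), [np.float64(0.00033740521157484276), np.float64(0.0003374052115748045)])
[ 0.3607 -0.31    0.185 ] [ 0.3642 -0.3139  0.185 ] (array([ 0.364 , -0.3147,  0.1816]), [np.float64(5.4099611435913414e-05), np.float64(5.409961143598046e-05)])
[array([ 0.4412, -0.2398,  0.185 ]), array([ 0.3666, -0.3179,  0.185 ])]
```

To row units: 0.0017 m is 0.034, -0.0008 m is -0.016.

```bash
python3 nudge.py '{"moves": [[-0.016,0.034,0.1,0,0],[0,0,0.2,0,0],[0,0,0.2,0,0],[0,0,0.2,0,0],[0,0,0.12,0,0],[0,0,0.06,0,0],[0,0,0.04,0,0],[0,0,0.03,0,0],[0,0,0,0,0],[0,0,0,0,0]]}'
python3 - <<'E'
from h import *
from rig import env
o=env.observe(); print(o["position"],o["ft_force"])
for n in("scene","top"):
    d=env.get_image(n); print(n,[(b[1],b[2],b[3]) for b in blobs(d,(20,150,120),(32,255,255),8)[2] if b[2][0]>300]); cv2.imwrite(f"pics/{n}2.png",d["pixels"][:,:,::-1])
E
```

```text
time_s: 9.55
position: [0.4245, -0.2998, 0.2346]
tool_rot: [[0.72, 0.694, 0.0], [0.694, -0.72, -0.0], [-0.0, 0.001, -1.0]]
ft_force: [0.4, -0.1, -5.2]
grip_width: 0.0064
gripper_force: 78.1
[ 0.42449212 -0.29975717  0.23457656] [ 0.44950087 -0.13255788 -5.20040676]
scene [(np.int32(30), array([360.86666667, 165.16666667]), array([355, 162,  13,   8], dtype=int32)), (np.int32(24), array([409.375     , 167.45833333]), array([403, 164,  13,   8], dtype=int32))]
top [(np.int32(31), array([381.41935484, 209.74193548]), array([380, 202,   3,  16], dtype=int32)), (np.int32(10), array([421.2, 245. ]), array([419, 244,   5,   3], dtype=int32))]
```

To row units: 0.001 m is 0.02, 0.0005 m is 0.01.

```bash
python3 nudge.py '{"moves": [[0,0,0.02,0,0],[0,0,0.02,0,0],[0,0,0.01,0,0],[0,0,0,0,0],[0,0,0,0,0]]}'
python3 -c "
import cv2,numpy as np
a=cv2.imread('pics/scene2.png')[100:220,310:450];b=cv2.imread('pics/top2.png')[160:290,320:460]
cv2.imwrite('pics/c3.png',np.hstack([cv2.resize(a,(400,343)),cv2.resize(b,(369,343))]))"
```

```text
time_s: 10.15
position: [0.4244, -0.2996, 0.2331]
tool_rot: [[0.72, 0.694, 0.001], [0.694, -0.72, -0.001], [-0.0, 0.001, -1.0]]
ft_force: [-2.9, 3.9, 5.0]
grip_width: 0.0064
gripper_force: 79.6
```

To row units: -0.03 m is -0.6, -0.04 m is -0.8.

```bash
python3 nudge.py '{"moves": [[0,0,0,0,0.05],[0,0,0,0,0.05],[0,0,0,0,0.05],[0,0,0,0,0.05],[0,0,-0.2,0,0.05],[0,0,-0.6,0,0.05],[0,0,-0.8,0,0.05],[0,0,-0.8,0,0.05],[0,0,0,0,0.05],[0,0,0,0,0.05]]}'
python3 bail.py w7; python3 - <<'E'
from h import *
from rig import env
np.set_printoptions(precision=4,suppress=True)
w=np.load("w7.npy",allow_pickle=True).item()
for x in blobs(w,(0,170,110),(6,255,255),200)[2]: print(x[1:],plane(w,x[2],.18+.03))
for x in blobs(w,(20,150,120),(32,255,255),8)[2]: print("y",x[1:],plane(w,x[2],.185))
for x in blobs(env.get_image("scene"),(20,150,120),(32,255,255),8)[2]: print("s",x[1:])
E
```

```text
time_s: 11.15
position: [0.4245, -0.2997, 0.3527]
tool_rot: [[0.72, 0.694, 0.001], [0.694, -0.72, -0.001], [-0.0, 0.002, -1.0]]
ft_force: [-0.1, -0.3, -0.4]
grip_width: 0.05
gripper_force: 0.0
11.2 [ 0.4243 -0.2995  0.3515] yaw -46.039204404235896 q6 -2.255466444268023
(np.int32(549), array([12.5228, 10.1658]), array([ 0,  0, 27, 23], dtype=int32)) [ 0.361  -0.0292  0.21  ]
(np.int32(601), array([425.9168, 184.802 ]), array([400, 178,  50,  14], dtype=int32)) [ 0.4929 -0.3695  0.21  ]
y (np.int32(603), array([36.7396, 21.0713]), array([13,  0, 39, 36], dtype=int32)) [ 0.3567 -0.0284  0.185 ]
y (np.int32(194), array([286.2423, 124.5825]), array([272, 108,  30,  33], dtype=int32)) [ 0.4405 -0.2403  0.185 ]
y (np.int32(45), array([289.6667, 227.4667]), array([278, 217,  27,  24], dtype=int32)) [ 0.3644 -0.3136  0.185 ]
y (np.int32(307), array([128.8241, 256.9381]), array([116, 242,  29,  31], dtype=int32)) [ 0.2178 -0.2115  0.185 ]
y (np.int32(225), array([156.8933, 288.6089]), array([141, 276,  30,  24], dtype=int32)) [ 0.2056 -0.2564  0.185 ]
y (np.int32(8), array([212.125, 355.25 ]), array([211, 354,   3,   4], dtype=int32)) [ 0.1735 -0.3593  0.185 ]
s (np.int32(8), array([205.375,  61.75 ]), array([204,  60,   3,   4], dtype=int32))
s (np.int32(31), array([361.0645, 165.2581]), array([355, 162,  13,   8], dtype=int32))
s (np.int32(24), array([409.25  , 167.3333]), array([403, 164,  13,   8], dtype=int32))
s (np.int32(46), array([216.7826, 262.7826]), array([212, 259,  11,   9], dtype=int32))
s (np.int32(24), array([212.25 , 390.125]), array([211, 385,   4,  11], dtype=int32))
```

View pics/w7.png

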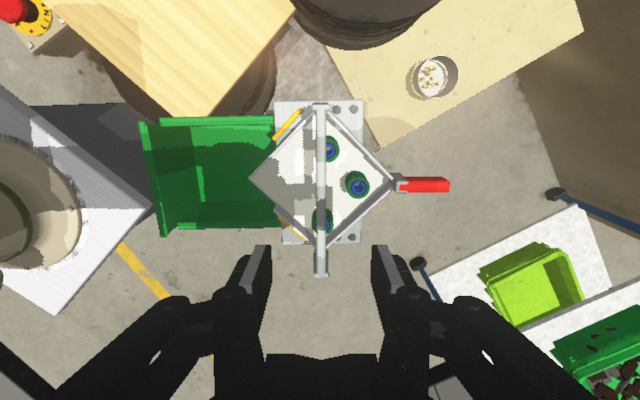

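The tray sits between the rails, with the notch tip at (249,180) over the bin, three springs standing and the red tab at (426,185). Next I'll go to the tab, with the tool turned 90°.

Careful with the scale: shifts go in shares of 50 mm and turns go in units of 5 degrees. That gives: 0.0007 m is 0.014, 0.0328 m is 0.656, -8.5 degrees is -1.7.

```bash
python3 nudge.py '{"moves": [[0.014,0.64,0,0,0.06],[0,0.64,0,0,0.06],[0,0.656,0,0,0.06],[0,0,0,-1.7,0.06],[0,0,0,-1.7,0.06],[0,0,0,-1.7,0.06],[0,0,0,-1.7,0.06],[0,0,0,-1.7,0.06],[0,0,0,-1.7,0.06],[0,0,0,-1.7,0.06]]}' >/dev/null
python3 nudge.py '{"moves": [[0,0,0.4,-1.7,0.06],[0,0,0.4,-1.7,0.06],[0,0,0.4,-1.7,0.06],[0,0,0,-1,0.06],[0,0,0,0,0.06],[0,0,0,0,0.06]]}'
python3 bail.py w8; python3 - <<'E'
from h import *
from rig import env
np.set_printoptions(precision=4,suppress=True)
w=np.load("w8.npy",allow_pickle=True).item();v=np.load("w7.npy",allow_pickle=True).item()
E=np.asarray(w["extrinsics"])
for x in blobs(w,(0,170,110),(6,255,255),100)[2]: print(x[1:],plane(w,x[2],.213),tri([(w,x[2]),(v,(425.9,184.8))]))
E
```

```text
time_s: 12.85
position: [0.4921, -0.3688, 0.2915]
tool_rot: [[-0.692, 0.722, -0.0], [0.722, 0.692, 0.001], [0.001, 0.0, -1.0]]
ft_force: [0.5, 0.2, 0.8]
grip_width: 0.06
gripper_force: 0.0
12.9 [ 0.4922 -0.3689  0.2917] yaw 43.835995197106215 q6 -91.70030135030788
(np.int32(769), array([320.4603, 210.7984]), array([313, 186,  16,  50], dtype=int32)) [ 0.4929 -0.3699  0.213 ] (array([ 0.4933, -0.3703,  0.2096]), [np.float64(0.0007014372806883857), np.float64(0.000701437280688519)])
```

To row units: 0.035 m is 0.7, 0.0235 m is 0.47.

```bash
python3 nudge.py '{"moves": [[0,0,0.7,0,0.06],[0,0,0.7,0,0.06],[0,0,0.47,0,0.06],[0,0,0,0,0.06],[0,0,0,0,0.06]]}' 35
python3 nudge.py '{"moves": [[0,0,0,0,0],[0,0,0,0,0],[0,0,0,0,0],[0,0,0,0,0],[0,0,0,0,0],[0,0,0,0,0],[0,0,0,0,0]]}' 35
```

```text
time_s: 13.4
position: [0.4924, -0.3692, 0.1994]
tool_rot: [[-0.694, 0.72, 0.001], [0.72, 0.694, -0.001], [-0.001, -0.0, -1.0]]
ft_force: [-0.0, 0.8, 0.4]
grip_width: 0.0602
gripper_force: 0.0
time_s: 14.1
position: [0.4923, -0.3691, 0.199]
tool_rot: [[-0.694, 0.72, 0.001], [0.72, 0.694, -0.001], [-0.001, -0.0, -1.0]]
ft_force: [-1.0, -1.2, 5.0]
grip_width: 0.0114
gripper_force: 39.5
```

To row units: -0.0065 m is -0.13, -0.007 m is -0.14.

```bash
python3 nudge.py '{"moves": [[0.012,0,-0.06,0,0],[0.024,0,-0.1,0,0],[0.03,0,-0.12,0,0],[0.044,0,-0.13,0,0],[0.05,0,-0.14,0,0],[0.06,0,-0.13,0,0],[0.06,0,-0.13,0,0],[0.07,0,-0.12,0,0],[0.076,0,-0.128,0,0],[0,0,0,0,0]]}'
cat > sp.py <<'E'
from h import *
from rig import env
np.set_printoptions(precision=3,suppress=True)
import sys
o=env.observe();print(o["time_s"],o["position"],o["ft_force"],o["grip_width"])
for n in("wrist","top"):
    d=env.get_image(n); cv2.imwrite(f"pics/{n}_{sys.argv[1]}.png",d["pixels"][:,:,::-1])
    for x in blobs(d,(108,130,60),(130,255,255),6)[2]:
        P=plane(d,x[2],.2 if n=="wrist" else .15)[:2]-[.3936,-.2679]; a=np.radians(-45.8); c,s=np.cos(a),np.sin(a)
        q=np.array([c*P[0]+s*P[1],-s*P[0]+c*P[1]])
        if abs(q[1])<.09 and -.15<q[0]<.13: print(n,x[1],x[2],"stand xy",q)
E
python3 sp.py a
```

```text
time_s: 15.1
position: [0.4773, -0.3534, 0.2524]
tool_rot: [[-0.694, 0.72, 0.001], [0.72, 0.694, -0.001], [-0.002, -0.0, -1.0]]
ft_force: [0.7, 0.2, -4.9]
grip_width: 0.0112
gripper_force: 37.5
15.1 [ 0.477 -0.353  0.252] [ 0.676  0.174 -4.923] 0.011242804971148093
wrist 275 [236.051  64.778] stand xy [ 0.025 -0.046]
wrist 548 [316.484 126.796] stand xy [ 0.059 -0.002]
```

```bash
python3 - <<'E'
from h import *
from rig import env
np.set_printoptions(precision=3,suppress=True)
o=env.observe();d=env.get_image("wrist");print(o["wrist_torque"])
sx=np.array([np.cos(np.radians(-45.8)),np.sin(np.radians(-45.8)),0]);sy=np.array([-sx[1],sx[0],0]);Z=np.array([0,0,1.])
g=o["position"]+.008*Z
for th in(0,.1,.2,.3,.4,.5):
    ex=np.cos(th)*sx+np.sin(th)*Z; ez=-np.sin(th)*sx+np.cos(th)*Z   # tray axes, tab end up
    f=lambda x,y,z:proj(d,g+(x-97.5)/1e3*ex+y/1e3*sy+(z-26)/1e3*ez)
    print(th,"bail ends",f(0,73,68),f(0,-73,68),"left/right corner",f(0,73.5,24),"tabcorner",f(73.5,0,24))
L=cv2.createLineSegmentDetector().detect(cv2.cvtColor(d["pixels"],cv2.COLOR_RGB2GRAY))[0][:,0]
for l in L:
    if np.hypot(l[2]-l[0],l[3]-l[1])>50 and l[1]<260: print(l)
E
```

```text
[-0.19  -0.251 -0.017]
0 bail ends [631.013   9.034] [ 6.778 11.735] left/right corner [519.13   40.208] tabcorner [320.339 225.022]
0.1 bail ends [599.181   2.809] [38.845  5.244] left/right corner [504.017  46.157] tabcorner [320.351 223.559]
0.2 bail ends [571.543   2.087] [66.731  4.281] left/right corner [490.814  53.693] tabcorner [320.364 222.661]
0.3 bail ends [547.691   5.409] [90.835  7.391] left/right corner [479.295  62.407] tabcorner [320.378 222.31 ]
0.4 bail ends [527.168  11.657] [111.606  13.453] left/right corner [469.252  71.991] tabcorner [320.394 222.481]
0.5 bail ends [509.528  19.994] [129.485  21.627] left/right corner [460.504  82.209] tabcorner [320.412 223.148]
[103.279 243.358  50.58  278.057]
[150.285 220.607  55.354 290.701]
[523.585  62.625 576.349  17.51 ]
[ -0.817 228.311  50.331 279.668]
[355.792 233.507 392.749 293.839]
[567.562  37.389 626.861  20.575]
[518.254 246.884 514.368 300.624]
[456.605  82.818 415.507 125.511]
[455.789 101.901 505.338  57.961]
[190.387 104.845 116.48   40.887]
[219.377  15.017 158.123  14.796]
[366.875  14.499 254.373  14.82 ]
[146.312 227.351 205.895 297.897]
[165.626  12.479 218.129  12.361]
[512.021  40.779 447.287 102.243]
[638.563  32.516 591.901  64.413]
[308.252 244.375 308.028 319.378]
[587.448  70.097 552.357 115.025]
[156.875  32.995 368.125  32.983]
[199.341  95.659 278.036 174.464]
[358.473 179.723 399.067 139.068]
```

The line directions (slope about ±1.0) match a tilt of about 0.4 rad, so the tray is pivoting. Tip further and wait.

To row units: -0.006 m is -0.12, -0.0055 m is -0.11.

```bash
python3 nudge.py '{"moves": [[0.08,0,-0.12,0,0],[0.088,0,-0.11,0,0],[0.092,0,-0.11,0,0],[0.1,0,-0.104,0,0],[0,0,0,0,0],[0,0,0,0,0],[0,0,0,0,0],[0,0,0,0,0],[0,0,0,0,0],[0,0,0,0,0]]}'
python3 sp.py b
python3 nudge.py '{"moves": [[0,0,0,0,0],[0,0,0,0,0],[0,0,0,0,0],[0,0,0,0,0],[0,0,0,0,0],[0,0,0,0,0],[0,0,0,0,0],[0,0,0,0,0],[0,0,0,0,0],[0,0,0,0,0]]}'
python3 sp.py c
```

```text
time_s: 16.25
position: [0.4649, -0.3406, 0.2733]
tool_rot: [[-0.694, 0.72, -0.0], [0.72, 0.694, 0.0], [0.0, 0.0, -1.0]]
ft_force: [-1.0, 0.1, -4.3]
grip_width: 0.0116
gripper_force: 38.1
16.25 [ 0.465 -0.341  0.273] [-1.013  0.097 -4.253] 0.011630925283553093
time_s: 17.35
position: [0.4648, -0.3406, 0.2734]
tool_rot: [[-0.694, 0.72, 0.0], [0.72, 0.694, 0.0], [0.0, 0.0, -1.0]]
ft_force: [0.1, 0.2, -3.7]
grip_width: 0.0113
gripper_force: 38.1
17.35 [ 0.465 -0.341  0.273] [ 0.083  0.169 -3.655] 0.01132985404831934
```

```bash
cat > bl.py <<'E'
from h import *
from rig import env
np.set_printoptions(precision=1,suppress=True)
t0=np.load("t0.npy",allow_pickle=True).item()
for n,bx in(("scene",(320,440,120,250)),("top",(330,445,175,295)),("wrist",(0,640,0,300))):
    d=env.get_image(n)
    for lo in((100,90,40),(108,130,60)):
        print(n,[(int(b[1]),b[2],plane(d,b[2],.11)[:2].round(3)) for b in blobs(d,lo,(130,255,255),3)[2] if bx[0]<b[2][0]<bx[1] and bx[2]<b[2][1]<bx[3]])
E
python3 bl.py
```

```text
scene [(688, array([438.7, 130.6]), array([ 0.5, -0.7]))]
scene [(3, array([428.3, 182. ]), array([ 0.4, -0.4]))]
top [(4, array([363.2, 245.8]), array([ 0.4, -0.2])), (4, array([366. , 247.5]), array([ 0.3, -0.2])), (4, array([356.8, 259.8]), array([ 0.3, -0.2]))]
top []
wrist [(5, array([ 91.6, 264.2]), array([ 0.4, -0.6])), (3, array([ 94., 266.]), array([ 0.4, -0.6])), (3, array([ 83.7, 268.7]), array([ 0.3, -0.6]))]
wrist []
```

To row units: 0.0064 m is 0.128, 0.006 m is 0.12.

```bash
python3 nudge.py '{"moves": [[0,0,0,0,0],[0,0,0,0,0],[0,0,0,0,0],[0,0,0,0,0],[0,0,0,0,0],[-0.1,0,0.104,0,0],[-0.092,0,0.11,0,0],[-0.088,0,0.11,0,0],[-0.08,0,0.12,0,0],[-0.076,0,0.128,0,0]]}'
python3 nudge.py '{"moves": [[-0.07,0,0.12,0,0],[-0.06,0,0.13,0,0],[-0.06,0,0.13,0,0],[-0.05,0,0.14,0,0],[-0.044,0,0.13,0,0],[-0.03,0,0.12,0,0],[-0.024,0,0.1,0,0],[-0.012,0,0.04,0,0],[0,0,0,0,0],[0,0,0,0,0]]}'
python3 bl.py
```

```text
time_s: 18.6
position: [0.4804, -0.3567, 0.2445]
tool_rot: [[-0.694, 0.72, 0.001], [0.72, 0.694, -0.001], [-0.001, -0.0, -1.0]]
ft_force: [2.0, -0.0, 2.0]
grip_width: 0.0112
gripper_force: 38.0
time_s: 19.6
position: [0.4921, -0.3688, 0.1998]
tool_rot: [[-0.694, 0.72, 0.0], [0.72, 0.694, -0.0], [-0.001, -0.0, -1.0]]
ft_force: [0.3, 0.0, 4.9]
grip_width: 0.0114
gripper_force: 38.0
scene [(689, array([438.6, 130.9]), array([ 0.5, -0.7]))]
scene []
top [(5, array([363.4, 245.4]), array([ 0.4, -0.2]))]
top []
wrist [(8, array([142.2, 216.2]), array([ 0.4, -0.5])), (4, array([138.8, 219. ]), array([ 0.4, -0.5])), (12, array([ 71.1, 263.6]), array([ 0.4, -0.5])), (3, array([ 67.3, 266. ]), array([ 0.4, -0.6])), (766, array([ 27.6, 293.9]), array([ 0.4, -0.6]))]
wrist []
```

To row units: 0.0007 m is 0.014, -0.04 m is -0.8.

```bash
python3 nudge.py '{"moves": [[0,0,0.014,0,0],[0,0,0,0,0],[0,0,0,0,0.05],[0,0,0,0,0.05],[0,0,0,0,0.05],[0,0,0,0,0.05],[0,0,0,0,0.05],[0,0,-0.2,0,0.05],[0,0,-0.6,0,0.05],[0,0,-0.8,0,0.05]]}'
python3 nudge.py '{"moves": [[0,0,-0.8,0,0.05],[0.4,0,-0.8,0,0.05],[0.8,0,-0.4,0,0.05],[0.8,0,0,0,0.05],[0.4,0,0,0,0.05],[0,0,0,0,0.05],[0,0,0,0,0.05],[0,0,0,0,0.05]]}'
cat > ck.py <<'E'
from h import *
from rig import env
np.set_printoptions(precision=4,suppress=True)
d=env.get_image("wrist"); cv2.imwrite("pics/wf.png",d["pixels"][:,:,::-1])
a=np.radians(-45.8); c,s=np.cos(a),np.sin(a)
def st(x,z):
    P=plane(d,x,z)[:2]-[.3936,-.2679]; return np.array([c*P[0]+s*P[1],-s*P[0]+c*P[1]])*1e3
for nm,lo,hi,z,am in(("blue",(105,100,45),(130,255,255),.105,8),("red",(0,170,110),(6,255,255),.213,100),("yel",(20,150,120),(32,255,255),.185,10),("grn",(55,120,20),(85,255,255),.11,60)):
    for x in blobs(d,lo,hi,am)[2]:
        q=st(x[2],z)
        if abs(q[1])<120 and -180<q[0]<200: print(nm,x[1],x[2],x[3],"stand xy",q, "@tray z",st(x[2],.2))
E
python3 ck.py
```

```text
time_s: 20.75
position: [0.4917, -0.3685, 0.2788]
tool_rot: [[-0.694, 0.72, -0.002], [0.72, 0.694, 0.002], [0.003, 0.0, -1.0]]
ft_force: [0.1, -0.2, 0.5]
grip_width: 0.0503
gripper_force: 0.0
time_s: 21.55
position: [0.4093, -0.2831, 0.3785]
tool_rot: [[-0.694, 0.72, -0.0], [0.72, 0.694, 0.0], [0.0, 0.0, -1.0]]
ft_force: [-0.5, 0.2, 0.3]
grip_width: 0.05
gripper_force: 0.0
blue 51 [316.5294  50.7647] [312  47  10  11] stand xy [-106.4922   -3.8469] @tray z [-94.8857  -2.6951]
blue 8 [291.75  56.75] [289  56   6   3] stand xy [-100.0677  -33.5827] @tray z [-89.9636 -25.4767]
red 289 [321.4291 284.5536] [317 270  10  30] stand xy [143.7615   0.8919] @tray z [152.5072   0.8838]
yel 156 [270.5256 164.7821] [258 151  26  28] stand xy [ 14.1648 -52.9196] @tray z [ 10.8989 -50.4367]
yel 151 [369.7616 163.2384] [357 150  27  27] stand xy [12.9293 52.9263] @tray z [ 9.7201 50.5423]
grn 5579 [308.9446  63.0086] [254  18 128 132] stand xy [-92.6192 -12.9241] @tray z [-84.5984  -9.7832]
grn 158 [373.9494  43.6899] [371  32   8  29] stand xy [-113.1617   63.412 ] @tray z [-100.5329   49.4295]
grn 210 [339.5857 118.1476] [328 109  27  18] stand xy [-28.6659  24.4594] @tray z [-34.991   19.2146]
grn 90 [370.7889 140.2222] [368 132   7  16] stand xy [-1.004  64.8272] @tray z [-13.5341  50.5272]
```

To row units: 0.04 m is 0.8.

```bash
python3 nudge.py '{"moves": [[0.8,0,0,0,0.05],[0.8,0,0,0,0.05],[0,0,0,0,0.05],[0,0,0,0,0.05],[0,0,0,0,0.05]]}'; python3 ck.py; python3 - <<'E'
from h import *
im=cv2.imread("pics/wf.png"); h=cv2.cvtColor(im,cv2.COLOR_BGR2HSV)
# edge-on look for spring rings: coarse map of hue-blue-ish pixels
m=cv2.inRange(h,(95,80,30),(135,255,255)); n,l,s,c=cv2.connectedComponentsWithStats(cv2.dilate(m,np.ones((5,5))))
for i in range(1,n):
    if 240<c[i][0]<400 and c[i][1]<300: print(s[i],c[i].round())
E
```

```text
time_s: 22.1
position: [0.3539, -0.2258, 0.3784]
tool_rot: [[-0.694, 0.72, -0.0], [0.72, 0.694, 0.0], [0.0, 0.0, -1.0]]
ft_force: [0.0, -0.9, 0.4]
grip_width: 0.05
gripper_force: 0.0
blue 64 [316.6094 123.0469] [312 118  10  11] stand xy [-102.1678   -4.1373] @tray z [-110.2146   -2.8432]
blue 14 [293.2857 126.7143] [290 125   8   4] stand xy [-97.7076 -34.0131] @tray z [-106.7978  -25.7302]
blue 12 [293.5833 132.25  ] [290 131   8   3] stand xy [-90.7252 -33.8514] @tray z [-101.4488  -25.6063]
blue 12 [324.75   152.3333] [322 149   6   7] stand xy [-64.5787   6.2273] @tray z [-81.4187   5.0968]
red 287 [321.2369 341.8049] [316 326  11  31] stand xy [142.7658   0.6894] @tray z [154.947    0.6587]
yel 153 [274.1242 232.8105] [262 221  25  24] stand xy [ 13.744  -52.7693] @tray z [  6.8302 -50.2779]
yel 130 [366.3231 231.2923] [354 220  25  24] stand xy [12.297  52.8114] @tray z [ 5.4497 50.4464]
grn 8837 [313.1872 159.5136] [260 109 114 110] stand xy [-56.1019  -8.929 ] @tray z [-74.1564  -6.6126]
[287 117  14  19 218] [294. 127.]
[310 116  14  15 194] [317. 123.]
[316 146  19  14 202] [325. 152.]
```

The wrist view now shows three separate blue cores in the bin and none in the tray. The tray is centred between the rails (±52.8 mm), with the tab back at about 143 mm.

```bash
python3 -c "
from rig import env
print(env.close_job())"
```

```text
the job is handed in; nothing more can be done
None
```

I handed the job in at about 22 s: by the last wrist view, all three springs are in the green bin, the empty tray is back at home between the yellow rails, and the gripper is open and clear; I never touched the bystanders, but did not re-measure them.

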